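# Free the drilled handle block from the drill jig

## Task

The wooden handle block in the drill jig is finished. Swing the jig's hinged hold-down bar by its red handle up and over to the back until it stays open by itself, slide the block forward along its bed until it is clear of the blue hood, then lift it out and lay it gently, flat, in the black tray. The block fills its bed, so start it moving with a fingertip pressed lightly on its top; do not drop it or bear down hard on it, leave the bar standing open, and leave the spanner and the steel dish where they are.

Things in the scene. Friction and masses are not known exactly. Their poses are not given: they have to be found in the camera images.
- jig: Drill jig screwed to the bench, grey base plate 147 x 92 x 12 mm. Origin: on the bench top below the bed's centre; x points from the open front end to the hood and hinge at the rear, y across, z up. Bed 12 mm above the bench, 40 mm wide, from x = -62 mm (open front, the base ends there too) to the end wall at x = 61 mm.
- mouth (a point): Middle of the bed's open front edge, at bed height, 12 mm above the bench; axes as the jig's. Dark side rails, y = 20 to 30 mm on either side, run along the whole bed and reach 28 mm above the bench, 2 mm below the block's top, so the block cannot be pinched between them. In front of this edge there is only the bench, 12 mm lower.
- hood_edge (a point): Middle of the top front edge of the blue hood, 42 mm above the bench, 18 mm behind the bed's centre; axes as the jig's. The hood, 60 mm wide, covers the bed from here to the end wall, 2 mm above the block; two hinge ears on it rise to 61 mm. Slid forward (jig's -x) by 45 mm the block is clear of it and lifts straight up; slid more than about 60 mm it tips on to the bench, which does no harm.
- bar_hinge (a point): Middle of the hinge axis of the hold-down bar, 53 mm above the bench, 70 mm behind the bed's centre. The axis is the jig's y axis.
- bar_grip (a point): Centre of the red handle at the free end of the steel hold-down bar: 28 mm along the bar, 22 mm wide, 14 mm thick; 155 mm from the hinge axis. Closed, it lies 53 mm above the bench, 85 mm in front of the bed's centre, free space below. Its x axis points along the bar to the hinge. The bar is 16 mm wide; a lip of that width hangs before the block, 15 to 21 mm from here towards the hinge.
- bar (a joint): Angle of the hold-down bar: 0 closed (level, forward over the block), pi/2 upright, 2.0 fully open against its stop, leaning back over the hood. The bar weighs about 0.2 kg and swings freely: it falls shut if let go before upright and falls open and stays once past it.
- block_centre (a point): Centre of the pale wooden handle block, 120 mm long (its x, along the bed), 38 mm wide, 18 mm thick, about 0.11 kg, two dark drilled holes in its top. In the jig its top is 30 mm above the bench and its rear 40 mm or so is under the hood. Bed and block are smooth (friction about 0.25): a fingertip pressed on its bare top with about 8 to 15 N drags it along.
- tray: Loose black tray, 146 mm (its x) x 94 mm (its y) outside, 27 mm high, walls 3 mm, floor 2 mm thick. Origin: underside centre. The block fits in it lengthwise, with about 10 mm to spare at each end and 25 mm at each side.
- spanner: Bystander: loose steel spanner, 168 x 24 x 6 mm, lying behind the work. Origin: underside centre.
- dish: Bystander: small loose steel dish, 74 mm across, 18 mm high. Origin: underside centre.

How it is judged:
On the way, in this order (a step that is already met when the one before it is completed fails the run):
1. the hold-down bar stands open past upright (more than 1.75 rad) with the block still at its place in the bed (value of joint bar above 1.75 rad and x of block_centre in the frame of jig above -0.02 m), for 0.2 s.
2. the block has been slid forward along the bed from beneath the hood, at least 40 mm, still lying low between or before the rails (value of joint bar above 1.75 rad and x of block_centre in the frame of jig below -0.04 m and z of block_centre in the frame of jig below 0.035 m), for 0.05 s.
At the end, for the whole second after the job is handed in: The block lies flat (within 0.1 rad) on the tray's floor, wholly inside its walls, tray level and at rest on the bench; the bar stands open past upright (more than 1.75 rad) (x of block_centre in the frame of tray between -0.025 and 0.025 m and y of block_centre in the frame of tray between -0.035 and 0.035 m and z of block_centre in the frame of tray between 0.006 and 0.016 m and angle between each of block_centre, tray's own z axis and vertical below 0.1 rad and linear speed of tray below 0.02 m/s and value of joint bar above 1.75 rad); the robot touches nothing.
It fails at once if the block is dropped (moves faster than 0.7 m/s out of the gripper) (linear speed of block above 0.7 m/s and contact force between the fingers and block below 0.05 N).
It fails at once if the block is pressed by the fingers with more than 50 N while it is still under the hood (contact force between the fingers and block above 50 N and x of block_centre in the frame of jig above -0.035 m and z of block_centre in the frame of jig below 0.03 m and horizontal distance between block_centre and jig below 0.05 m).
It fails at once if the spanner is shifted more than 30 mm (distance of spanner from where it was at the start of the episode above 0.03 m).
It fails at once if the dish is shifted more than 30 mm (distance of dish from where it was at the start of the episode above 0.03 m).
It also fails if it takes over 62 s, if anything falls off the work surface, if the arm or the gripper's body presses on something with over 40 N, if the wrist force passes 120 N, or if a joint passes its speed limit or range.

## Robot

A 6-joint arm with a two-finger parallel gripper is mounted at the origin on a cart in front of the work surface, level with it; the furniture and walls round the work are solid. World frame = base frame: x ahead of the robot, y to its left, z up, the work surface at z = 0. Lengths are in m, angles in rad, forces in N, time in s.
With the tool pointing down it reaches from about 0.325 to 0.9 m from the base axis. Payload 6.1 kg.
Tool frame: the origin (TCP) lies between the finger pads; the fingertips stand 8 mm ahead of it and the grasp point (between the pads) lies 11 mm behind it (bot.tcp_to_tips is the distance from the TCP to the fingertips, in m); z points along the fingers, y is the line along which they close (so a half turn about z gives the same grasp; the last joint's range is limited). The gripper opens to 85 mm and grips with 20 to 120 N. Pads are 22 mm wide; open, the fingers measure 114 mm over their backs; the gripper's body (76 mm by 85 mm) begins 54 mm behind the grasp point. The pads swing forward as they close: fully open they stand 13 mm farther back than shut.
Start: joints at [-1.33, 0.22, 1.526, -0, 1.395, -0.126], TCP at [0.224, -0.583, 0.239] pointing down, gripper open.
Joint ranges: [-2.98, 2.98], [-0.91, 2.08], [0.09, 2.57], [-1.24, 4.39], [0.2, 2.65], [-2.68, 2.68]. Speed limits (rad/s): [2.57, 2.57, 3.01, 3.14, 3.14, 3.14].

## Interface

Orientations are given as a unit quaternion [x, y, z, w].
In Python, from plant import bot gives the robot as it stands. The module is installed in compiled form; this text tells all that it offers.
- The arm moves only by the tool play_rows, never from a script. Its arguments are lists of equal length, an entry for each row: "linear": the shift along the tool's x, y, z in m, a list of three; "turn": the turn about the tool's z in degrees; "claw": the finger opening in m, from 0 to 0.0854. A call has 1 to 12 rows; each row shifts and turns the commanded pose from where the row before left it, along the tool's axes as they then stand; what a row does not reach is not made up. A row lasts 1/8 s, in which the tool goes at most 62.5 mm and 10.7 degrees, less where a joint would pass 70% of its speed; a pose out of reach is approached as far as the arm can. A call is refused whole if a number of a shift passes 0.0625 or a number of a turn 10.7, either way. A call with a gripper value outside its range is refused whole. The fingers move at their own pace and stop on an object; the grip force is fixed at half the most. Time passes only in rows, so rows that do not move let the fingers close. It gives the time, the measured TCP pose, the force, the opening and the grip force at its end, in the units of the state.
- bot.state(): the state, without advancing time (a new reading comes with each control period).
- bot.get_image(name): name is "side" or "top" or "wrist"; returns a dict with "img" (480x640x3 uint8, blue, green, red), "fx", "fy", "cx", "cy" (pixels), "rvec" (rotation vector, rad) and "tvec" (3), from world to camera coordinates, as OpenCV has them; the wrist camera has in their place "mount" (4x4, takes a point from camera to tool coordinates, whose origin is the TCP and whose axes are the flange's). Camera axes: x right, y down, z forward; pixel columns grow to the right and rows downward; lengths in m; the calibration is good to about 2 mm. A picture is of the moment at which its call begins: read the wrist's pose just before it. There is no depth.
- bot.sign_off(): hands the job in; it is judged then, once.
Trained networks look in the newest picture that a camera, given by its name, has taken for a name from the list of things; names that differ only in an ending like _2 or _b are one class to them, and where a whole thing is asked for, a point or a joint stands for the part that bears it (a point fixed in the world has none). Each returns a list of dicts, best first, with "p" (0 to 1); they miss things now and then, are a little off and sometimes report something else, mostly with a low value. They report only what shows in the picture. A call takes as long as a camera call.
- bot.outline_of(target, camera): "mask" (480x640 bool, what is visible of it) and "location" ([column, row] in pixels, amid what is visible of it).
The state is a dict: "time_s": time; "joint_pos": joint angles; "qd": joint speeds; "joint_torque": joint torques, N m; "tcp_pos": TCP position; "tool_rot": TCP orientation; "contact_force": force on the tool from outside, world axes, zero at the start; "moment": the same for the moment, N m; "gripper_width": opening from 0.0 (shut) to 1.0 (fully open); "grasp_force": force on a finger pad.
Only numpy, scipy, OpenCV 4.12 (cv2) and the standard library are available. Lean on these libraries where they do the work, as an engineer would, in place of code of your own. Each camera call takes 0.05 s, during which the arm holds its last target. There are 200 camera calls.

## Working session

There is one attempt and no reset: what is moved stays moved. The work goes in short steps, Python scripts to look and compute and a tool call to move; the robot and the scene stay as the last step left them, time stands still between calls to the robot, and variables do not carry over. Pictures are saved under pics/ and viewed, at most 10 in all, crops included, and the job is handed in when it is done.

Besides the shell and the picture viewer there is one more tool, called after ">>>" by a JSON object that holds its "method" and its "body", one argument or row to a line. play_rows: Moves the arm, as the interface text tells. Its arguments: {"type":"object","properties":{"linear":{"type":"array","items":{"type":"array","items":{"type":"number"}}},"turn":{"type":"array","items":{"type":"number"}},"claw":{"type":"array","items":{"type":"number"}}},"required":["linear","turn","claw"]}

```bash
mkdir -p pics
cat > h.py <<'E'
import numpy as np, cv2
from plant import bot
def ray(im,px):
    R=cv2.Rodrigues(np.array(im['rvec'],float))[0]; t=np.array(im['tvec'],float).ravel()
    d=R.T@np.array([(px[0]-im['cx'])/im['fx'],(px[1]-im['cy'])/im['fy'],1]); return -R.T@t,d
def at(im,px,z):
    c,d=ray(im,px); return c+d*(z-c[2])/d[2]
def proj(im,P):
    K=np.array([[im['fx'],0,im['cx']],[0,im['fy'],im['cy']],[0,0,1.]])
    return cv2.projectPoints(np.array(P,float).reshape(-1,3),np.array(im['rvec'],float),np.array(im['tvec'],float),K,None)[0][:,0]
E
python3 - <<'E'
from h import *
for c in ('top','side'):
    im=bot.get_image(c); cv2.imwrite(f'pics/{c}0.png',im['img']); print(c,ray(im,(320,240)))
    for n,z in (('jig',.012),('block_centre',.03),('bar_grip',.06),('bar',.053),('hood_edge',.042),('tray',.027),('spanner',.006),('dish',.018)):
        for o in bot.outline_of(n,c)[:1]:
            m=o['mask'].astype(np.uint8); cs=cv2.findContours(m,0,2)[0]; r=cv2.minAreaRect(max(cs,key=cv2.contourArea))
            B=[at(im,p,z)[:2].round(4).tolist() for p in cv2.boxPoints(r)]
            print(n,round(o['p'],2),np.round(o['location']),at(im,o['location'],z)[:2].round(4),'rect c',at(im,r[0],z)[:2].round(4),B)
s=bot.state();print(s)
E
```

```text
top (array([0.49058523, 0.31008946, 0.97740074]), array([ 0.04742736, -0.0144545 , -0.99878258]))
block_centre 0.6 [373. 286.] [0.4478 0.1949] rect c [0.4531 0.1964] [[0.4331, 0.2307], [0.4842, 0.1717], [0.4732, 0.1621], [0.4221, 0.2211]]
bar_grip 0.8 [380. 283.] [0.4543 0.1857] rect c [0.4516 0.1791] [[0.4022, 0.2521], [0.5169, 0.1191], [0.5014, 0.1057], [0.3869, 0.2387]]
bar 0.58 [380. 287.] [0.4456 0.1844] rect c [0.4513 0.1792] [[0.4014, 0.2535], [0.5187, 0.1193], [0.5016, 0.1044], [0.3845, 0.2385]]
hood_edge 0.68 [390. 275.] [0.4685 0.1643] rect c [0.4555 0.1799] [[0.4297, 0.2782], [0.5495, 0.14], [0.4814, 0.0812], [0.3625, 0.2194]]
tray 0.56 [251. 226.] [0.5622 0.4303] rect c [0.5629 0.4281] [[0.5841, 0.5128], [0.6494, 0.4437], [0.5416, 0.3435], [0.477, 0.4127]]
spanner 0.97 [280. 164.] [0.6884 0.3752] rect c [0.6853 0.3819] [[0.6746, 0.4645], [0.6987, 0.4642], [0.696, 0.2991], [0.6719, 0.2996]]
dish 0.95 [231. 293.] [0.4331 0.4696] rect c [0.4319 0.4681] [[0.4312, 0.5184], [0.4822, 0.4673], [0.4327, 0.4178], [0.3819, 0.4688]]
side (array([0.41825536, 1.08319854, 0.37690444]), 
[... 1000 characters left out ...]
': 0.9, 'joint_pos': array([-1.33011564e+00,  2.20378119e-01,  1.52649344e+00, -8.13532663e-06,
        1.39470095e+00, -1.26095468e-01]), 'qd': array([ 0.00144065, -0.00035133, -0.00027386, -0.00031461,  0.00167737,
        0.00124023]), 'joint_torque': array([-2.40950685e-04, -4.96832943e+01, -3.89738953e+01, -6.74309172e-05,
        4.74480821e-04, -1.39073563e-05]), 'tcp_pos': array([ 0.22412574, -0.5834282 ,  0.23931668]), 'tool_rot': array([ 9.83231351e-01,  1.82362579e-01, -3.42158064e-06,  1.02826641e-05]), 'contact_force': array([-0.28625211, -0.2906484 ,  0.61159242]), 'moment': array([ 0.04410078, -0.04136316,  0.03191445]), 'grasp_force': 0.0, 'gripper_width': 0.9978106315762574}
```

Run:
```python
import cv2
a=cv2.imread('pics/top0.png')[120:380,160:500];b=cv2.imread('pics/side0.png')[140:400,140:480]
a=cv2.resize(a,None,fx=1.15*2,fy=1.15*2)
cv2.imwrite('pics/a.png',a); cv2.imwrite('pics/b.png',cv2.resize(b,None,fx=2.3,fy=2.3))
```

```text
(no output)
```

View pics/a.png

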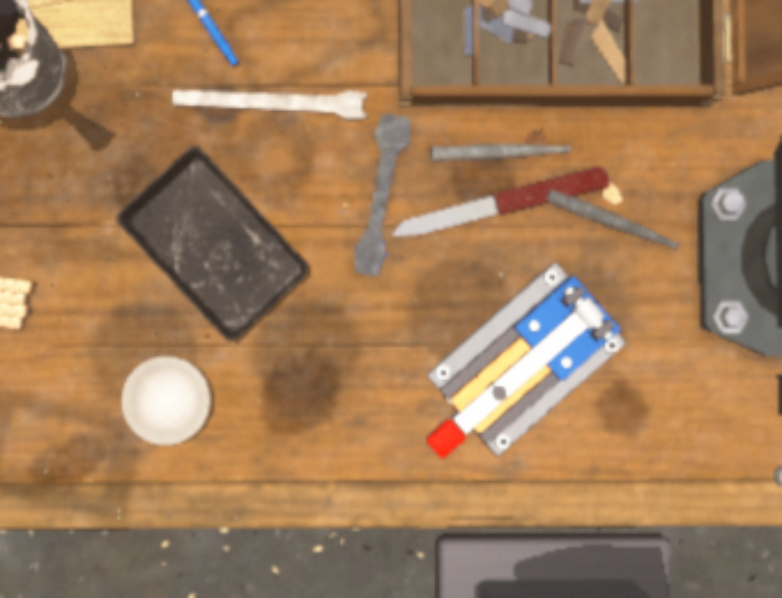

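View pics/b.png

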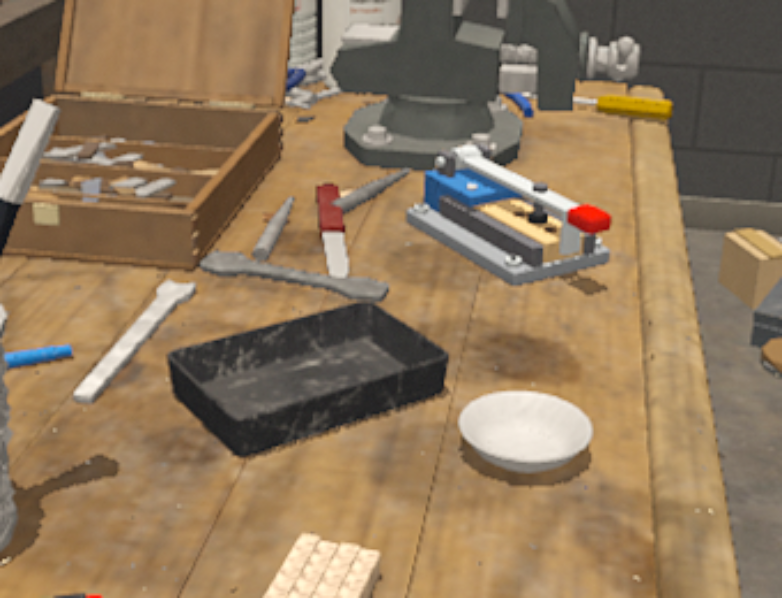

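The top view shows the jig, with the red handle at (445,438) in the crop and the hood at (565,330), at a yaw of about -49°. The tray is at (213,243), the dish at (166,400) and the spanner at (383,195). The drill press stands to the right of the jig, so I'll check its clearance.

Run:
```python
from h import *
a=cv2.imread('pics/top0.png');b=cv2.imread('pics/side0.png')
cv2.imwrite('pics/c.png',np.hstack([cv2.resize(a,(400,300)),cv2.resize(b,(400,300))]))
im=bot.get_image('top'); sd=bot.get_image('side')
for n,i,z in(('top',im,.060),('side',sd,.053)):
    h=cv2.cvtColor(i['img'],cv2.COLOR_BGR2HSV); 
    m=(((h[...,0]<6)|(h[...,0]>174))&(h[...,1]>190)&(h[...,2]>150)).astype(np.uint8)
    k,l,st,ce=cv2.connectedComponentsWithStats(m)
    for j in range(1,k):
        if st[j,4]>60: print(n,'red',st[j],ce[j],at(i,ce[j],z))
    m=((abs(h[...,0].astype(int)-108)<8)&(h[...,1]>150)).astype(np.uint8); k,l,st,ce=cv2.connectedComponentsWithStats(m)
    for j in range(1,k):
        if st[j,4]>150: print(n,'blue',st[j],ce[j],at(i,ce[j],.042))
# drill press base pts (crop->full)
for p in ((700,195),(700,325),(780,355)): print('press',at(im,(160+p[0]/2.3,120+p[1]/2.3),.02))
# tray corners, top rim
o=bot.outline_of('tray','top')
```

```text
top red [100 191  42  26 548] [119.14416058 203.44708029] [0.60351938 0.67099613 0.06      ]
top red [346 303  16  16 158] [353.32278481 310.37341772] [0.40330384 0.23550198 0.06      ]
top blue [385 241  27  29 227] [397.53744493 256.47136564] [0.50318429 0.14918656 0.042     ]
side red [ 44 227  12  27  94] [ 49.5212766  240.70212766] [0.92232984 0.37880861 0.053     ]
side red [387 229  18  12 150] [395.99333333 234.35333333] [0.40134087 0.23687359 0.053     ]
side red [110 239  22  38 222] [116.81081081 253.89189189] [0.8010269  0.40421204 0.053     ]
side red [ 150  399   35   69 1960] [167.74030612 434.92755102] [0.58380396 0.74278948 0.053     ]
side blue [325 214  41  18 371] [341.08355795 221.55795148] [0.49869575 0.16580083 0.042     ]
side blue [ 13 234  15  23 159] [ 19.95597484 247.0754717 ] [0.96724149 0.38729833 0.042     ]
press [0.60422678 0.01323083 0.02      ]
press [0.49362186 0.01511893 0.02      ]
press [ 0.46800435 -0.05238517  0.02      ]
```

View pics/c.png

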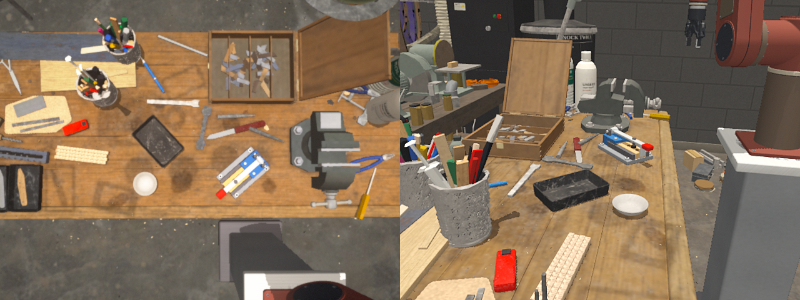

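The picture shows a bench vise at the right, with nothing tall above it. I'll travel at z ≈ 0.24 to a point above the handle.

>>> {"method": "play_rows", "body": {
  "linear": [
    [0.033,-0.05,0],
    [0.033,-0.05,0],
    [0.033,-0.05,0],
    [0.033,-0.05,0],
    [0.033,-0.05,0],
    [0.033,-0.05,0],
    [0.033,-0.05,0],
    [0.033,-0.05,0],
    [0.033,-0.05,0],
    [0.033,-0.05,0],
    [0.033,-0.05,0],
    [0.033,-0.05,0]
  ],
  "turn": [0,0,0,0,0,0,0,0,0,0,0,0],
  "claw": [0.085,0.085,0.085,0.085,0.085,0.085,0.085,0.085,0.085,0.085,0.085,0.085]
}}

```text
time_s: 2.55
tcp_pos: [0.3789, 0.1208, 0.2399]
tool_rot: [0.983, 0.183, 0.001, 0.0]
contact_force: [1.0, 0.3, 0.3]
gripper_width: 0.994
grasp_force: 0.0
```

>>> {"method": "play_rows", "body": {
  "linear": [
    [0.033,-0.05,0],
    [0.033,-0.05,0],
    [0,0,0],
    [0,0,0],
    [0,0,0],
    [0,0,0],
    [0,0,0],
    [0,0,0],
    [0,0,0],
    [0,0,0],
    [0,0,0],
    [0,0,0]
  ],
  "turn": [0,0,-10,-10,-10,-10,-10,-10,-10,-10,-10,-10],
  "claw": [0.085,0.085,0.085,0.085,0.085,0.085,0.085,0.085,0.085,0.085,0.085,0.085]
}}

```text
time_s: 4.05
tcp_pos: [0.4044, 0.2357, 0.2395]
tool_rot: [0.49, 0.872, 0.0, 0.0]
contact_force: [-0.4, -0.4, 0.1]
gripper_width: 0.997
grasp_force: 0.0
```

>>> {"method": "play_rows", "body": {
  "linear": [
    [0,0,0],
    [0,0,0]
  ],
  "turn": [-10,0],
  "claw": [0.05,0.05]
}}

```text
time_s: 4.3
tcp_pos: [0.4044, 0.2357, 0.2394]
tool_rot: [0.415, 0.91, 0.0, 0.0]
contact_force: [0.3, -0.6, 0.1]
gripper_width: 0.603
grasp_force: 0.0
```

```bash
cat >> h.py <<'E'
from scipy.spatial.transform import Rotation as Rn
def wrist():
    s=bot.state(); im=bot.get_image('wrist')
    T=np.eye(4); T[:3,:3]=Rn.from_quat(s['tool_rot']).as_matrix(); T[:3,3]=s['tcp_pos']
    W=np.linalg.inv(T@np.array(im['mount'])); im['rvec']=cv2.Rodrigues(W[:3,:3].copy())[0]; im['tvec']=W[:3,3]; return im,s
def jig(o,yaw,P):
    P=np.array(P,float).reshape(-1,3); c,s=np.cos(yaw),np.sin(yaw)
    return P@np.array([[c,s,0],[-s,c,0],[0,0,1]])+[o[0],o[1],0]
E
python3 - <<'E'
from h import *
im,s=wrist(); a=im['img'].copy()
P=jig((.4593,.1713),np.radians(-49),[[-.062,-.046,.012],[-.062,.046,.012],[.085,-.046,.012],[.085,.046,.012],[-.085,0,.06],[.018,-.03,.042],[.018,.03,.042],[-.099,.011,.06],[-.099,-.011,.06],[-.071,.011,.06],[-.071,-.011,.06]])
for p in proj(im,P):
    if abs(p).max()<2000: cv2.drawMarker(a,tuple(int(v) for v in p),(255,0,255),0,14,1)
cv2.imwrite('pics/w1.png',a)
E
```

```text
(no output)
```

View pics/w1.png

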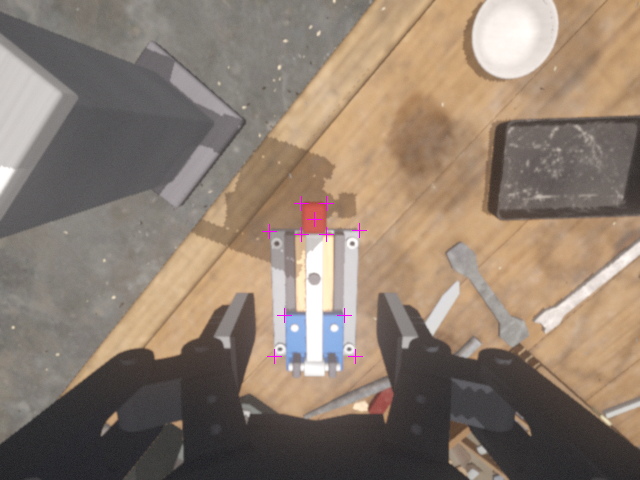

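The wrist view confirms the jig pose: the projected marks lie on the handle at (315,218) and the hood edge at row 315. Next I'll descend and grasp the handle.

>>> {"method": "play_rows", "body": {
  "linear": [
    [0,0,0.05],
    [0,0,0.05],
    [0,0,0.05],
    [0,0,0.03],
    [0,0,0.017],
    [0,0,0],
    [0,0,0],
    [0,0,0],
    [0,0,0],
    [0,0,0]
  ],
  "turn": [0,0,0,0,0,0,0,0,0,0],
  "claw": [0.05,0.05,0.05,0.05,0.05,0.015,0.015,0.015,0.015,0.015]
}}

```text
time_s: 5.6
tcp_pos: [0.4033, 0.2346, 0.043]
tool_rot: [0.415, 0.91, -0.002, -0.001]
contact_force: [-4.3, -5.8, 2.5]
gripper_width: 0.247
grasp_force: 59.1
```

>>> {"method": "play_rows", "body": {
  "linear": [
    [-0.0013,0,-0.0202],
    [-0.004,0,-0.0199],
    [-0.0065,0,-0.0192],
    [-0.009,0,-0.0182],
    [0,0,0]
  ],
  "turn": [0,0,0,0,0],
  "claw": [0.015,0.015,0.015,0.015,0.015]
}}

```text
time_s: 6.22
tcp_pos: [0.4173, 0.2185, 0.1211]
tool_rot: [0.415, 0.91, -0.001, -0.0]
contact_force: [-4.4, -5.1, -3.0]
gripper_width: 0.246
grasp_force: 60.4
```

>>> {"method": "play_rows", "body": {
  "linear": [
    [-0.0113,0,-0.0169],
    [-0.0134,0,-0.0152],
    [-0.0152,0,-0.0134],
    [-0.0169,0,-0.0113],
    [-0.0182,0,-0.009],
    [-0.0192,0,-0.0065],
    [-0.0199,0,-0.004],
    [-0.0202,0,-0.0013],
    [-0.0202,0,0.0013],
    [-0.0199,0,0.004],
    [-0.0154,0,0.005],
    [0,0,0]
  ],
  "turn": [0,0,0,0,0,0,0,0,0,0,0,0],
  "claw": [0.015,0.015,0.015,0.015,0.015,0.015,0.015,0.015,0.015,0.015,0.015,0.015]
}}

```text
time_s: 7.72
tcp_pos: [0.542, 0.0748, 0.1882]
tool_rot: [0.415, 0.91, -0.001, -0.001]
contact_force: [-7.4, -3.3, -1.0]
gripper_width: 0.247
grasp_force: 63.5
```

>>> {"method": "play_rows", "body": {
  "linear": [
    [0,0,0],
    [0,0,0],
    [0,0,0],
    [0,0,-0.03],
    [0,0,-0.04],
    [0.04,0,0],
    [0.05,0,0],
    [0.049,0,0],
    [0,0,0],
    [0,0,0]
  ],
  "turn": [0,0,0,0,0,0,0,0,0,0],
  "claw": [0.05,0.05,0.05,0.05,0.05,0.05,0,0,0,0]
}}

```text
time_s: 8.98
tcp_pos: [0.4519, 0.1817, 0.2577]
tool_rot: [0.414, 0.91, 0.0, 0.001]
contact_force: [-0.6, 0.1, -0.7]
gripper_width: 0.003
grasp_force: 0.0
```

Run:
```python
from h import *
im=bot.get_image('side'); im2,s=wrist(); a=im2['img'].copy()
O=(.4593,.1713)
for p in proj(im2,jig(O,np.radians(-49),[[-.062,-.019,.03],[-.062,.019,.03],[.018,-.03,.042],[.018,.03,.042],[-.012,0,.03]])): cv2.drawMarker(a,tuple(int(v) for v in p),(255,0,255),0,14,1)
cv2.imwrite('pics/d.png',np.hstack([cv2.resize(im['img'][80:320,220:540],(400,300)),cv2.resize(a,(400,300))])); print(s['tcp_pos'],s['contact_force'])
```

```text
[0.45207638 0.18128292 0.25753321] [-0.33691422  0.07441113  0.67463449]
```

View pics/d.png

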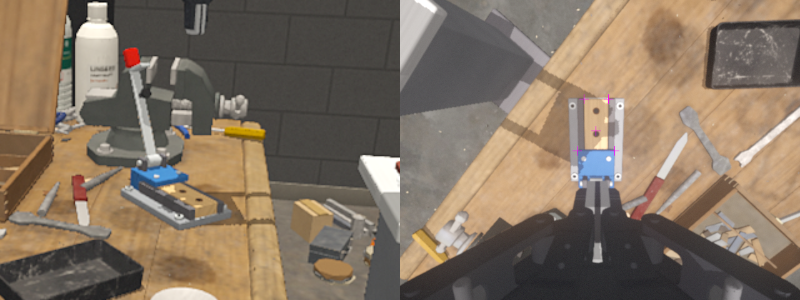

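The bar leans back open (red handle at (132,57) in the left half), and the block is still in its bed. Next I'll descend with the fingers shut.

>>> {"method": "play_rows", "body": {
  "linear": [
    [0,0,0.05],
    [0,0,0.05],
    [0,0,0.05],
    [0,0,0.04],
    [0,0,0.017],
    [0,0,0]
  ],
  "turn": [0,0,0,0,0,0],
  "claw": [0,0,0,0,0,0]
}}

```text
time_s: 9.82
tcp_pos: [0.4512, 0.181, 0.0494]
tool_rot: [0.415, 0.91, -0.001, -0.001]
contact_force: [0.1, -0.4, 0.2]
gripper_width: 0.002
grasp_force: 0.0
```

>>> {"method": "play_rows", "body": {
  "linear": [
    [0,0,0.0015],
    [0,0,0.0015],
    [0,0,0]
  ],
  "turn": [0,0,0],
  "claw": [0,0,0]
}}

```text
time_s: 10.2
tcp_pos: [0.452, 0.1819, 0.048]
tool_rot: [0.414, 0.91, 0.001, 0.001]
contact_force: [-0.1, -0.4, -0.0]
gripper_width: 0.001
grasp_force: 0.0
```

>>> {"method": "play_rows", "body": {
  "linear": [
    [0,0,0.0015],
    [0,0,0.0015],
    [0,0,0]
  ],
  "turn": [0,0,0],
  "claw": [0,0,0]
}}

```text
time_s: 10.58
tcp_pos: [0.4511, 0.1817, 0.0439]
tool_rot: [0.415, 0.91, -0.0, -0.0]
contact_force: [-0.0, -0.3, 0.4]
gripper_width: -0.002
grasp_force: 0.0
```

>>> {"method": "play_rows", "body": {
  "linear": [
    [0,0,0.002],
    [0,0,0.0015],
    [0,0,0]
  ],
  "turn": [0,0,0],
  "claw": [0,0,0]
}}

```text
time_s: 10.95
tcp_pos: [0.4512, 0.1816, 0.0404]
tool_rot: [0.415, 0.91, -0.0, -0.0]
contact_force: [0.3, 0.1, -0.3]
gripper_width: 0.0
grasp_force: 0.0
```

>>> {"method": "play_rows", "body": {
  "linear": [
    [0,0,0.001],
    [0,0,0]
  ],
  "turn": [0,0],
  "claw": [0,0]
}}

```text
time_s: 11.2
tcp_pos: [0.4513, 0.1817, 0.0396]
tool_rot: [0.415, 0.91, -0.0, -0.0]
contact_force: [0.4, 0.7, 0.8]
gripper_width: -0.002
grasp_force: 0.0
```

>>> {"method": "play_rows", "body": {
  "linear": [
    [0,0,0.001],
    [0,0,0]
  ],
  "turn": [0,0],
  "claw": [0,0]
}}

```text
time_s: 11.45
tcp_pos: [0.4513, 0.1817, 0.0385]
tool_rot: [0.415, 0.91, -0.0, -0.0]
contact_force: [0.2, -0.1, 0.3]
gripper_width: -0.002
grasp_force: 0.0
```

>>> {"method": "play_rows", "body": {
  "linear": [
    [0,0,0.0008],
    [0,0,0]
  ],
  "turn": [0,0],
  "claw": [0,0]
}}

```text
time_s: 11.7
tcp_pos: [0.4516, 0.1818, 0.0381]
tool_rot: [0.415, 0.91, 0.0, 0.0]
contact_force: [-0.7, -0.3, 2.5]
gripper_width: 0.004
grasp_force: 1.3
```

>>> {"method": "play_rows", "body": {
  "linear": [
    [0,0,0.0005],
    [0,0,0]
  ],
  "turn": [0,0],
  "claw": [0,0]
}}

```text
time_s: 11.95
tcp_pos: [0.4519, 0.1818, 0.0381]
tool_rot: [0.415, 0.91, 0.0, 0.0]
contact_force: [-2.2, 0.9, 7.1]
gripper_width: 0.003
grasp_force: 3.2
```

>>> {"method": "play_rows", "body": {
  "linear": [
    [0,0,0.0005],
    [0,0,0]
  ],
  "turn": [0,0],
  "claw": [0,0]
}}

```text
time_s: 12.2
tcp_pos: [0.4523, 0.1819, 0.038]
tool_rot: [0.415, 0.91, 0.001, 0.001]
contact_force: [-2.4, -0.1, 9.9]
gripper_width: 0.002
grasp_force: 4.8
```

>>> {"method": "play_rows", "body": {
  "linear": [
    [0.003,0,0],
    [0.004,0,0],
    [0.005,0,0],
    [0,0,0]
  ],
  "turn": [0,0,0,0],
  "claw": [0,0,0,0]
}}

```text
time_s: 12.7
tcp_pos: [0.4447, 0.191, 0.038]
tool_rot: [0.414, 0.91, 0.001, 0.001]
contact_force: [-0.8, -0.5, 8.2]
gripper_width: 0.0
grasp_force: 4.0
```

>>> {"method": "play_rows", "body": {
  "linear": [
    [0,0,0.0003],
    [0.006,0,0],
    [0.006,0,0],
    [0.006,0,0],
    [0.006,0,0],
    [0.006,0,0],
    [0.006,0,0],
    [0,0,0]
  ],
  "turn": [0,0,0,0,0,0,0,0],
  "claw": [0,0,0,0,0,0,0,0]
}}

```text
time_s: 13.7
tcp_pos: [0.4212, 0.2183, 0.038]
tool_rot: [0.414, 0.91, 0.001, 0.001]
contact_force: [-1.8, -1.4, 9.8]
gripper_width: 0.002
grasp_force: 5.0
```

Run:
```python
from h import *
O=(.4593,.1713)
im=bot.get_image('side'); a=im['img'].copy(); 
cv2.imwrite('pics/e.png',cv2.resize(a[190:310,300:460],(800,600),interpolation=2))
for x in (0,-.012,-.048): print(x,[(p-[300,190])*5 for p in proj(im,jig(O,np.radians(-49),[[-.06+x,.019,.03],[-.06+x,-.019,.03]]))])
```

```text
0 [array([375.53720287, 269.54301809]), array([462.98365069, 249.10169559])]
-0.012 [array([398.07064181, 281.6786755 ]), array([485.92583803, 260.77886215])]
-0.048 [array([468.5340431 , 319.62759666]), array([557.60473712, 297.26215083])]
```

View pics/e.png

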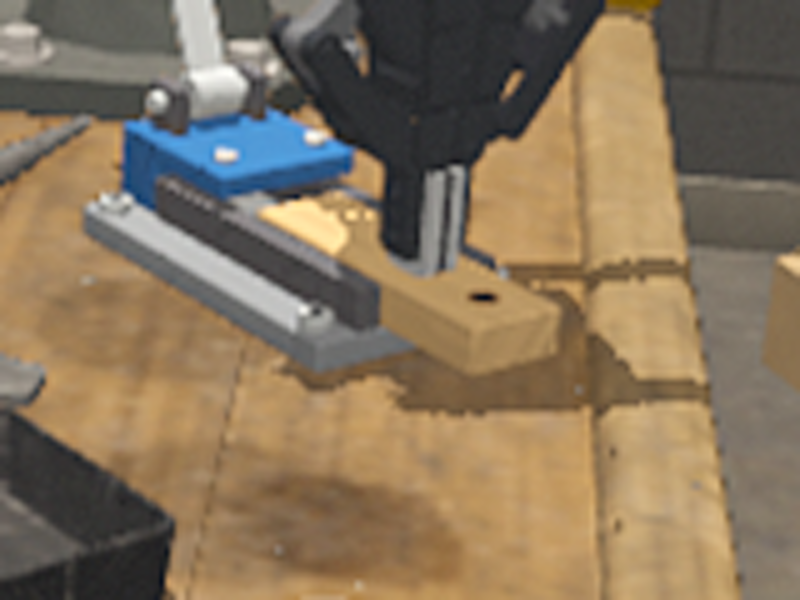

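The block's front corners are at (468,325) and (558,300), which is 48 mm slid and clear of the hood. Next I'll lift, move forward over the free end and pinch it.

>>> {"method": "play_rows", "body": {
  "linear": [
    [0,0,-0.01],
    [0,0,-0.03],
    [0.0185,-0.003,0],
    [0,0,0],
    [0,0,0],
    [0,0,0],
    [0,0,0.03],
    [0,0,0.016],
    [0,0,0.0075],
    [0,0,0]
  ],
  "turn": [0,0,0,0,0,0,0,0,0,0],
  "claw": [0,0,0,0.06,0.06,0.06,0.06,0.06,0.06,0.06]
}}

```text
time_s: 15.0
tcp_pos: [0.4052, 0.2297, 0.0226]
tool_rot: [0.415, 0.91, -0.0, -0.0]
contact_force: [-0.0, -1.0, -0.5]
gripper_width: 0.698
grasp_force: 0.0
```

>>> {"method": "play_rows", "body": {
  "linear": [
    [0,0,0],
    [0,0,0],
    [0,0,0],
    [0,0,0],
    [0,0,0]
  ],
  "turn": [0,0,0,0,0],
  "claw": [0.045,0.04,0.035,0.03,0.03]
}}

```text
time_s: 15.62
tcp_pos: [0.4063, 0.2302, 0.024]
tool_rot: [0.415, 0.91, 0.001, 0.001]
contact_force: [-2.0, -0.4, 5.5]
gripper_width: 0.425
grasp_force: 59.6
```

>>> {"method": "play_rows", "body": {
  "linear": [
    [0,0,-0.005],
    [0,0,-0.01],
    [0,0,-0.02],
    [0,0,-0.03],
    [0,0,-0.04],
    [0,0,-0.02],
    [0,0,0]
  ],
  "turn": [0,0,0,0,0,0,0],
  "claw": [0.03,0.03,0.03,0.03,0.03,0.03,0.03]
}}

```text
time_s: 16.5
tcp_pos: [0.4064, 0.2302, 0.15]
tool_rot: [0.415, 0.91, 0.001, 0.001]
contact_force: [0.3, 0.3, -1.2]
gripper_width: 0.426
grasp_force: 60.7
```

Run:
```python
from h import *
im=bot.get_image('side'); s=bot.state(); print(s['tcp_pos'],s['gripper_width'])
x,y=map(int,proj(im,[s['tcp_pos']])[0]); print(x,y)
a=im['img'][y-70:y+80,x-100:x+100]
t=bot.get_image('top'); h=t['img'].copy()
# tray model fit from top mask rim, plus side mask check
R=np.radians(42.9);c,q=np.cos(R),np.sin(R)
def tr(P): P=np.array(P,float); return np.c_[.563+P[:,0]*c-P[:,1]*q,.4281+P[:,0]*q+P[:,1]*c,P[:,2]]
P=[[sx*.073,sy*.047,.027] for sx,sy in((1,1),(1,-1),(-1,-1),(-1,1))]
for i in (t,): cv2.polylines(h,[np.int32(proj(i,tr(P))*8)],True,(255,0,255),1,cv2.LINE_AA,3)
u,v=map(int,proj(t,[[.563,.4281,.027]])[0])
b=h[v-60:v+60,u-80:u+80]
cv2.imwrite('pics/f.png',np.hstack([cv2.resize(a,(400,300),interpolation=2),cv2.resize(b,(400,300),interpolation=2)]))
```

```text
[0.40545917 0.22984119 0.14838559] 0.4282712591034553
398 176
```

View pics/f.png

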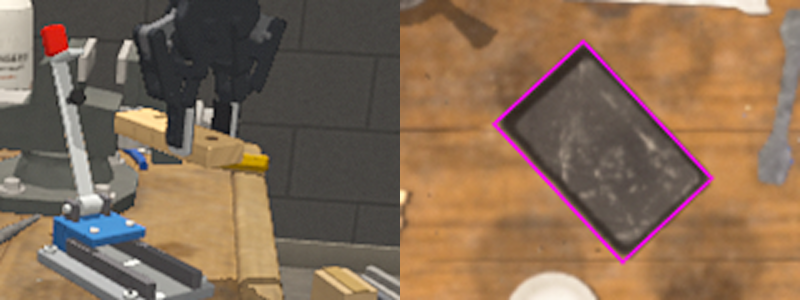

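The block is held level at (180,135), and the tray outline fits exactly. Now over to the tray.

>>> {"method": "play_rows", "body": {
  "linear": [
    [0.0034,0.02,0],
    [0.0068,0.04,0],
    [0.0068,0.04,0],
    [0.0068,0.04,0],
    [0.0068,0.04,0],
    [0.0068,0.04,0],
    [0.0068,0.04,0],
    [0.0034,0.0195,0],
    [0,0,0]
  ],
  "turn": [0,0,0,0,0,0,0,0,0],
  "claw": [0.03,0.03,0.03,0.03,0.03,0.03,0.03,0.03,0.03]
}}

```text
time_s: 17.73
tcp_pos: [0.5844, 0.4493, 0.1448]
tool_rot: [0.414, 0.91, -0.002, -0.001]
contact_force: [-0.6, 0.5, -1.7]
gripper_width: 0.425
grasp_force: 60.7
```

>>> {"method": "play_rows", "body": {
  "linear": [
    [0,0,0],
    [0,0,0],
    [0,0,0],
    [0,0,0],
    [0,0,0],
    [0,0,0],
    [0,0,0],
    [0,0,0],
    [0,0,0],
    [0,0,0],
    [0,0,0],
    [0,0,0]
  ],
  "turn": [8,8,8,8,8,8,8,8,8,8,8,0],
  "claw": [0.03,0.03,0.03,0.03,0.03,0.03,0.03,0.03,0.03,0.03,0.03,0.03]
}}

```text
time_s: 19.23
tcp_pos: [0.5841, 0.4481, 0.1467]
tool_rot: [0.93, 0.367, -0.001, 0.0]
contact_force: [-1.0, -0.7, -0.4]
gripper_width: 0.425
grasp_force: 60.7
```

Run:
```python
from h import *
im=bot.get_image('side'); w,s=wrist(); print(s['tcp_pos'],2*np.degrees(np.arctan2(s['tool_rot'][1],s['tool_rot'][0])))
x,y=map(int,proj(im,[s['tcp_pos']])[0]); print(x,y)
R=Rn.from_quat(s['tool_rot']).as_matrix()
zb=.0335  # block: top ~ z offset
f=lambda i,a:[cv2.polylines(a,[np.int32(proj(i,[s['tcp_pos']+R@[-.031+p*.06,q*.019,z] for p,q in((1,1),(1,-1),(-1,-1),(-1,1))])*8)],True,(255,0,255),1,cv2.LINE_AA,3) for z in (-.0065,.0115)]
a=im['img'].copy(); f(im,a); b=w['img'].copy(); f(w,b)
cv2.imwrite('pics/g.png',np.hstack([cv2.resize(a[y-70:y+80,x-100:x+100],(400,300),interpolation=2),cv2.resize(b,(400,300))]))
```

```text
[0.58425228 0.44829435 0.14693875] 43.165451577677295
254 213
```

View pics/g.png

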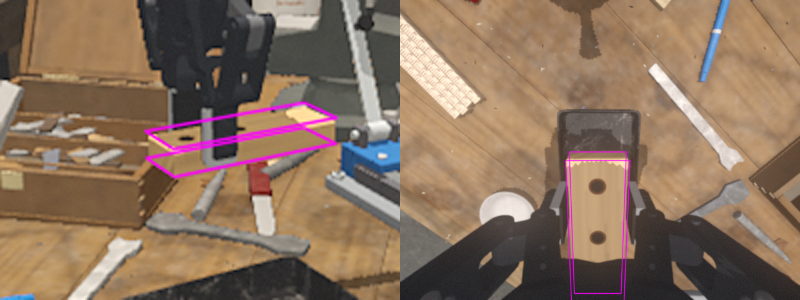

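>>> {"method": "play_rows", "body": {
  "linear": [
    [0,0,0.02],
    [0,0,0.035],
    [0,0,0.035],
    [0,0,0.02],
    [0,0,0.01],
    [0,0,0.005],
    [0,0,0]
  ],
  "turn": [0,0,0,0,0,0,0],
  "claw": [0.03,0.03,0.03,0.03,0.03,0.03,0.03]
}}

```text
time_s: 20.2
tcp_pos: [0.5857, 0.4496, 0.0239]
tool_rot: [0.93, 0.367, 0.001, -0.0]
contact_force: [1.0, 0.2, -0.9]
gripper_width: 0.425
grasp_force: 60.7
```

>>> {"method": "play_rows", "body": {
  "linear": [
    [0,0,0.002],
    [0,0,0.002],
    [0,0,0]
  ],
  "turn": [0,0,0],
  "claw": [0.03,0.03,0.03]
}}

```text
time_s: 20.58
tcp_pos: [0.5851, 0.4492, 0.0191]
tool_rot: [0.93, 0.367, 0.0, -0.0]
contact_force: [0.6, -0.2, -0.7]
gripper_width: 0.429
grasp_force: 60.7
```

>>> {"method": "play_rows", "body": {
  "linear": [
    [0,0,0.002],
    [0,0,0]
  ],
  "turn": [0,0],
  "claw": [0.03,0.03]
}}

```text
time_s: 20.82
tcp_pos: [0.5849, 0.4491, 0.0167]
tool_rot: [0.93, 0.367, -0.0, 0.0]
contact_force: [0.0, -0.2, -1.8]
gripper_width: 0.425
grasp_force: 60.7
```

>>> {"method": "play_rows", "body": {
  "linear": [
    [0,0,0.0015],
    [0,0,0]
  ],
  "turn": [0,0],
  "claw": [0.03,0.03]
}}

```text
time_s: 21.08
tcp_pos: [0.585, 0.4491, 0.0153]
tool_rot: [0.93, 0.367, -0.0, 0.0]
contact_force: [-1.4, -0.0, -1.3]
gripper_width: 0.43
grasp_force: 60.7
```

>>> {"method": "play_rows", "body": {
  "linear": [
    [0,0,0.001],
    [0,0,0]
  ],
  "turn": [0,0],
  "claw": [0.03,0.03]
}}

```text
time_s: 21.32
tcp_pos: [0.5852, 0.4493, 0.0148]
tool_rot: [0.93, 0.367, 0.0, -0.0]
contact_force: [-0.4, 0.3, 0.7]
gripper_width: 0.424
grasp_force: 60.7
```

>>> {"method": "play_rows", "body": {
  "linear": [
    [0,0,0.0007],
    [0,0,0]
  ],
  "turn": [0,0],
  "claw": [0.03,0.03]
}}

```text
time_s: 21.58
tcp_pos: [0.5855, 0.4494, 0.0147]
tool_rot: [0.93, 0.367, 0.0, -0.0]
contact_force: [-1.2, -0.2, 4.6]
gripper_width: 0.425
grasp_force: 61.3
```

Contact with the floor. I'll release gently (opening to 52 mm stays inside the tray), then rise.

>>> {"method": "play_rows", "body": {
  "linear": [
    [0,0,0],
    [0,0,0],
    [0,0,0],
    [0,0,0],
    [0,0,0],
    [0,0,-0.01],
    [0,0,-0.03],
    [0,0,-0.05],
    [0,0,-0.05],
    [0,0,-0.04],
    [0,0,0],
    [0,0,0]
  ],
  "turn": [0,0,0,0,0,0,0,0,0,0,0,0],
  "claw": [0.04,0.043,0.046,0.05,0.05,0.05,0.05,0.05,0.05,0.05,0.05,0.05]
}}

```text
time_s: 23.08
tcp_pos: [0.5849, 0.4491, 0.1938]
tool_rot: [0.93, 0.367, -0.0, -0.0]
contact_force: [-0.4, -0.5, -1.5]
gripper_width: 0.587
grasp_force: 0.0
```

Run:
```python
from h import *
im=bot.get_image('side'); w,s=wrist(); print(s['tcp_pos'],s['contact_force'])
cv2.imwrite('pics/i.png',np.hstack([cv2.resize(im['img'][100:400,100:500],(400,300)),cv2.resize(w['img'],(400,300))]))
```

```text
[0.58437637 0.4487956  0.19246985] [ 0.53844039 -0.09129501  0.34544345]
```

View pics/i.png

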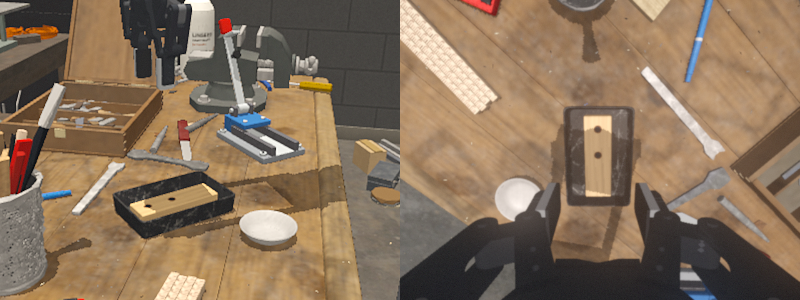

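The block lies flat and centred in the tray (wrist half, (598,155)). The bar is open, and the spanner and dish haven't moved.

```bash
python3 -c "
from plant import bot
print(bot.sign_off())"
```

```text
the job is handed in; nothing more can be done
None
```

The job is handed in, with no verdict returned: the block lies flat and centred in the tray, the bar stands open, and in the last pictures the spanner and dish looked unmoved.

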